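Raise the screw jack to the pipe

TASK

A copper pipe lies in two V-head stands with a scissor screw jack under its middle. Turn the knob of that jack clockwise until its platform just touches the pipe from below and bears against it: the pipe must stay in both V-heads and not be lifted by more than a centimetre. Let go of the knob, and leave the other jack, which has nothing above it, as it is.

Things in the scene. Friction and masses are not known exactly. Their poses are not given: they have to be found in the camera images.
- jack_platform: Platform of the jack under the pipe: level aluminium plate 110 x 70 x 6 mm on scissor arms. Origin: centre of its top face; x along the 110 mm side, away from the knob; z up. It rises 24 mm per radian of clockwise knob turn (seen from above), sinks likewise when turned back, stays where left. Its top is 87 to 100 mm above the bench at the start; travel ends at 126 mm.
- jack_grip (a point): Grip point on the upright axis of that jack's black knob, 126 mm above the bench, 105 mm from the platform's centre towards the robot. Upright bar 50 mm long (this point's x), 14 mm wide (y), 32 mm tall, on a 48 mm flange; bar top 7 mm above, flange top 23 mm below this point. z up. Turning takes up to 0.3 N m (grip about 30 N); stays where left. 0.5 to 1.0 rad clockwise reaches the pipe.
- pipe: Loose copper pipe, 28 mm diameter, 230 mm long, about 0.22 kg, lying level in two grey V-head stands 170 mm apart whose tips rise about 15 mm above its axis. Origin: mid-length on its axis, 125 mm above the bench at the start (underside 111 mm, 12 to 24 mm above the jack's platform); y along the pipe.
- spare_platform: Platform of the other jack, which is built the same and stands beside with nothing above it, to be left alone. Origin: centre of its top face, z up. This jack's knob is likewise 105 mm in front of it.

How it is judged:
By the outcome, as a careful person would: the job done as asked, in the order asked, and still so for the second after the job is handed in, with the robot touching nothing.
It also fails if it takes over 42 s, if anything falls off the work surface, if the arm or the gripper's body presses on something with over 40 N, if the wrist force passes 120 N, or if a joint passes its speed limit or range.

ROBOT

A 6-joint arm with a two-finger parallel gripper is mounted at the origin on a cart in front of the work surface, level with it; the furniture and walls round the work are solid. World frame = base frame: x ahead of the robot, y to its left, z up, the work surface at z = 0. Lengths are in mm, angles in degrees, forces in N, time in s.
With the tool pointing down it reaches from about 300 to 850 mm from the base axis. Payload 4.2 kg.
Tool frame: the origin (TCP) lies at the centre of the arm's flange, where the gripper is bolted on; the fingertips stand 191 mm ahead of it and the grasp point (between the pads) lies 172 mm ahead of it; z points along the fingers, x is the direction in which the jaws open and shut, and the axes are right-handed (so a half turn about z gives the same grasp; the last joint's range is limited). The gripper opens to 91 mm and grips with 3 to 60 N. Pads are 32 mm wide; open, the fingers measure 118 mm over their backs; the gripper's body (76 mm by 178 mm) begins 60 mm behind the grasp point.
Start: joints at [65.432, 18.312, 89.639, -0, 72.044, -1.146], TCP at [228.564, 527.619, 404.776] pointing down, gripper open.
Joint ranges: [-177.97, 177.97], [-48.28, 115.42], [12.27, 149.76], [-77.06, 257.06], [2.81, 150.46], [-146.56, 146.56]. Speed limits (degrees/s): [147.25, 147.25, 180, 180, 180, 180].

INTERFACE

Orientations are given as [roll, pitch, yaw] about the fixed x, y, z axes, in that order (R = Rz(yaw) Ry(pitch) Rx(roll)).
In Python, from workcell import telemetry, imaging, env gives the robot as it stands. The module is installed in compiled form; this text tells all that it offers.
- The arm moves only by the tool jog_arm, never from a script. Its argument "series" is a list of rows, each a list of 3 entries, a list of its own where there are three numbers: the shift along the world's x, y, z in mm, then the turn, a rotation vector about the world's x, y, z in rad, then the opening, from 0 (shut) to 1 (fully open). In form: [[[x, y, z], [ax, ay, az], jaw], ...]. A call has exactly 5 rows; each row is the pose to reach, as a shift and turn from the pose measured when the call began; what a row does not reach only later rows make up. A row lasts 1/12 s, in which the tool goes at most 41.7 mm and 7.16 degrees, less where a joint would pass 70% of its speed; a pose out of reach is approached as far as the arm can. A call with a gripper value outside its range is refused whole. The fingers move at their own pace and stop on an object; "squeeze" is the grip in N (left out, the last holds). Time passes only in rows, so rows that repeat a pose let the fingers close, or fill a call up. It gives the time, the measured TCP pose, the force and the opening at its end, in the units of the state.
- telemetry.state(): the state, without advancing time (a new reading comes with each control period).
- imaging.grab_frame(name): name is "scene" or "side" or "wrist"; returns a dict with "pixels" (384x512x3 uint8, red, green, blue), "fov_y" (degrees; the focal length in pixels is half the picture's height over the tangent of half this angle, whatever the lens; pixels are square), "cx", "cy" (the principal point, pixels), "R" (3x3) and "t" (3): a world point X has camera coordinates R X + t; the wrist camera has in their place "T_tool_cam" (4x4, takes a point from camera to tool coordinates, whose origin is the TCP and whose axes are the tool frame's). Camera axes: x right, y down, z forward; pixel columns grow to the right and rows downward; lengths in mm; the calibration is good to about 2 mm. A picture is of the moment at which its call begins: read the wrist's pose just before it. There is no depth.
- env.job_done(): hands the job in, once; it reports no verdict.
The state is a dict: "time_s": time; "qpos": joint angles; "qvel": joint speeds; "effort": joint torques, N m; "ee_pos": TCP position; "ee_rot": TCP orientation; "force": force on the tool from outside, world axes, zero at the start; "torque": the same for the moment, N m; "gripper_width": finger opening in mm.
Only numpy, scipy, OpenCV 4.12 (cv2) and the standard library are available. Lean on these libraries where they do the work, as an engineer would, in place of code of your own. Each camera call takes 0.05 s, during which the arm holds its last target.

## Working session

There is one attempt and no reset: what is moved stays moved. The work goes in short steps, Python scripts to look and compute and a tool call to move; the robot and the scene stay as the last step left them, time stands still between calls to the robot, and variables do not carry over. Pictures are saved under pics/ and viewed, and the job is handed in when it is done.

Besides the shell and the picture viewer there is one more tool, called after "Request:" in YAML: its name, and indented under it one key for each argument. jog_arm: Moves the arm, as the interface text tells. Its arguments: {"type":"object","properties":{"series":{"type":"array"},"squeeze":{"type":"number"}},"required":["series"]}

```bash
mkdir -p pics; cat > h.py <<'E'
import numpy as np, cv2
from workcell import telemetry, imaging, env
def K(f):
    h=f["pixels"].shape[0]; return h/2/np.tan(np.radians(f["fov_y"])/2)
def grab(n,save):
    s=telemetry.state(); f=imaging.grab_frame(n)
    if "R" not in f or n=="wrist":
        from scipy.spatial.transform import Rotation as Ro
        T=np.eye(4);T[:3,:3]=Ro.from_euler('xyz',s["ee_rot"],degrees=True).as_matrix();T[:3,3]=s["ee_pos"]
        M=np.linalg.inv(T@np.array(f["T_tool_cam"])); f["R"]=M[:3,:3];f["t"]=M[:3,3]
    cv2.imwrite("pics/"+save+".png",f["pixels"][:,:,::-1])
    np.savez("pics/"+save+".npz",R=f["R"],t=f["t"],f=K(f),c=[f["cx"],f["cy"]],px=f["pixels"])
    return f
def ld(s): return np.load("pics/"+s+".npz")
def ray(d,u,v):
    r=np.array([(u-d["c"][0])/d["f"],(v-d["c"][1])/d["f"],1]); R=np.array(d["R"]); return -R.T@d["t"], R.T@r
def onz(d,u,v,z):
    o,r=ray(d,u,v); return o+r*(z-o[2])/r[2]
def proj(d,X):
    p=np.array(d["R"])@X+d["t"]; return p[:2]/p[2]*d["f"]+d["c"]
E
python3 -c "
from h import *
print(telemetry.state())
for n in ('scene','side','wrist'):
    f=grab(n,n+'0'); print(n,f['fov_y'],-np.array(f['R']).T@f['t'])"
```

```text
{'time_s': 0.0, 'qpos': array([ 6.54312301e+01,  1.83510731e+01,  8.97067283e+01, -2.60958353e-03,
        7.20446815e+01, -1.14487419e+00]), 'qvel': array([ 0.01197724, -0.03763946, -0.01291259, -0.04640141, -0.12715007,
       -0.08443531]), 'effort': array([-5.04499003e-04, -4.12461448e+01, -2.31975245e+01,  7.26769120e-02,
        4.57814906e-02, -1.61901494e-04]), 'ee_pos': array([228.50332753, 527.45757032, 403.92349935]), 'ee_rot': array([1.79999567e+02, 1.02512050e-01, 6.65769106e+01]), 'force': array([ 0.53907275, -0.1691037 ,  0.36027902]), 'torque': array([-0.0022231 ,  0.02091347,  0.00882167]), 'gripper_width': 91.23781998228762}
scene 54.61896128848378 [ 42.47475075 413.22028119 470.09691829]
side 45.560435377262095 [635.53299704 628.13062022 438.75253259]
wrist 62.43779001443277 [160.22951314 556.15536939 383.12963922]
```

View pics/scene0.png

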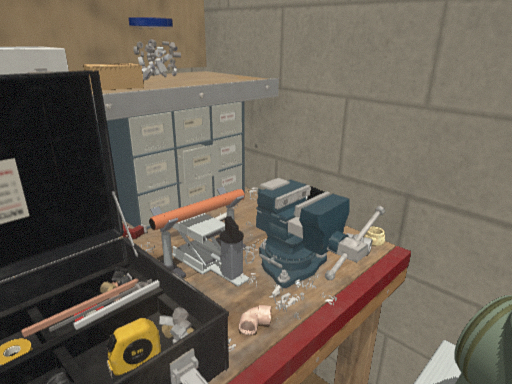

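View pics/side0.png

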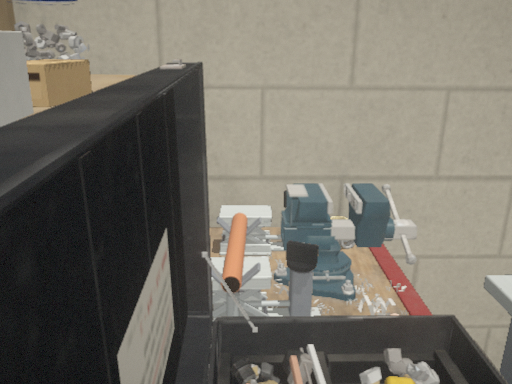

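View pics/wrist0.png

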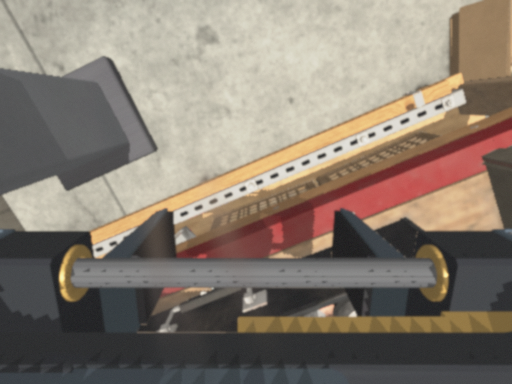

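```bash
python3 -c "
from h import *
a=ld('scene0')['px'][175:305,130:290,::-1]; cv2.imwrite('pics/sc.png',cv2.resize(a,None,fx=5,fy=4.5,interpolation=cv2.INTER_CUBIC)[:600])
a=ld('side0')['px'][195:325,200:360,::-1]; cv2.imwrite('pics/si.png',cv2.resize(a,None,fx=4.6,fy=4.6,interpolation=cv2.INTER_CUBIC))
"
```

```text
(no output)
```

View pics/sc.png

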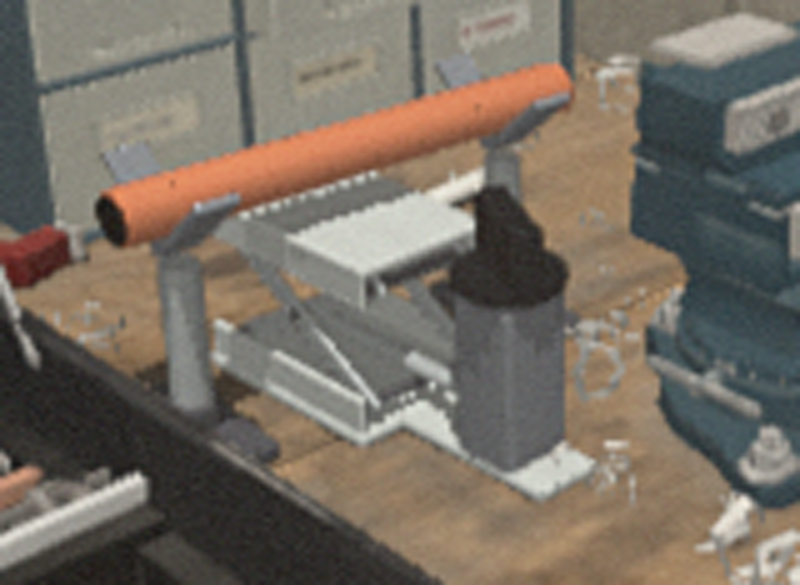

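View pics/si.png

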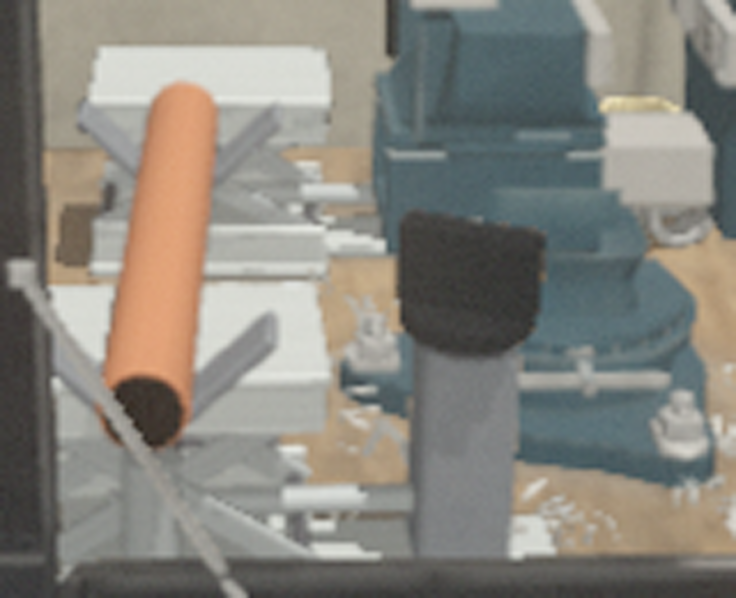

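```bash
python3 -c "
from h import *
def sc(X,Y): return 130+X/5,175+Y/4.5
def si(X,Y): return 200+X/4.6,195+Y/4.6
a=ld('scene0');b=ld('side0')
P=lambda *q:print(q[0],[np.round(x,0) for x in q[1:]])
P('pipe near',onz(a,*sc(114,217),125),onz(b,*si(148,412),125))
P('pipe far',onz(a,*sc(556,95),125),onz(b,*si(185,100),125))
P('flange',onz(a,*sc(510,272),103))
P('bar top scene',onz(a,*sc(490,188),133),onz(a,*sc(535,240),133))
P('side bar top corners',onz(b,*si(403,213),133),onz(b,*si(543,235),133),onz(b,*si(470,225),133))
P('plat side z93',*[onz(b,*si(*q),93) for q in((330,283),(328,375),(50,290))])
P('plat scene z93',*[onz(a,*sc(*q),93) for q in((365,275),(287,237),(375,175))])
P('spare side z93',*[onz(b,*si(*q),93) for q in((330,50),(328,105),(98,47),(90,102))])
m=(b['px'].max(2)<60).astype(np.uint8)[235:280,280:325]; print(np.argwhere(m).min(0)+[235,280],np.argwhere(m).max(0)+[235,280])
m=(a['px'].max(2)<60).astype(np.uint8)[212:246,215:250]
for r in m: print(''.join('.#'[x] for x in r))
"
```

```text
pipe near [array([648.,  84., 125.]), array([645.,  91., 125.])]
pipe far [array([ 625., -135.,  125.]), array([ 633., -151.,  125.])]
flange [array([530., -21., 103.])]
bar top scene [array([553., -31., 133.]), array([504., -10., 133.])]
side bar top corners [array([559., -27., 133.]), array([513.,  -9., 133.]), array([537., -17., 133.])]
plat side z93 [array([581., -53.,  93.]), array([586.,  13.,  93.]), array([682., -49.,  93.])]
plat scene z93 [array([583.,  11.,  93.]), array([635.,  12.,  93.]), array([661., -56.,  93.])]
spare side z93 [array([ 565., -292.,   93.]), array([ 570., -224.,   93.]), array([ 673., -297.,   93.]), array([ 674., -228.,   93.])]
[246 290] [271 317]
...................................
...................................
...................................
...................................
...................................
............####...................
..........##.####..................
..........#######..................
..........########.................
..........#########................
..........##########...............
..........##########...............
...........##########..............
...........###########.............
..........#########.###............
..........#############............
..........#############............
...........############............
..........#############............
.........################..........
......####################.........
......#####################........
.....#####.#################.......
.....#######################.......
.....#######################.......
.....#######################.......
...#########################.......
.....######################........
.......####################........
...#.....################..........
..........############.............
...................................
...................................
...................................
```

```bash
python3 -c "
from h import *
a=ld('scene0')['px'][165:295,240:400,::-1]; cv2.imwrite('pics/sc2.png',cv2.resize(a,None,fx=5,fy=4.6,interpolation=cv2.INTER_CUBIC))
a=ld('side0')['px'][170:310,270:430,::-1]; cv2.imwrite('pics/si2.png',cv2.resize(a,None,fx=4.2,fy=4.2,interpolation=cv2.INTER_CUBIC))
"
```

```text
(no output)
```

View pics/sc2.png

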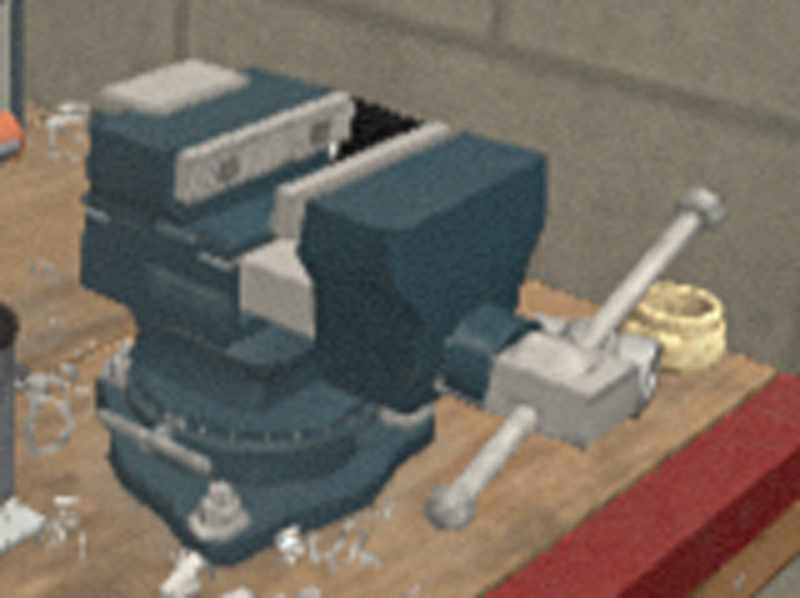

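View pics/si2.png

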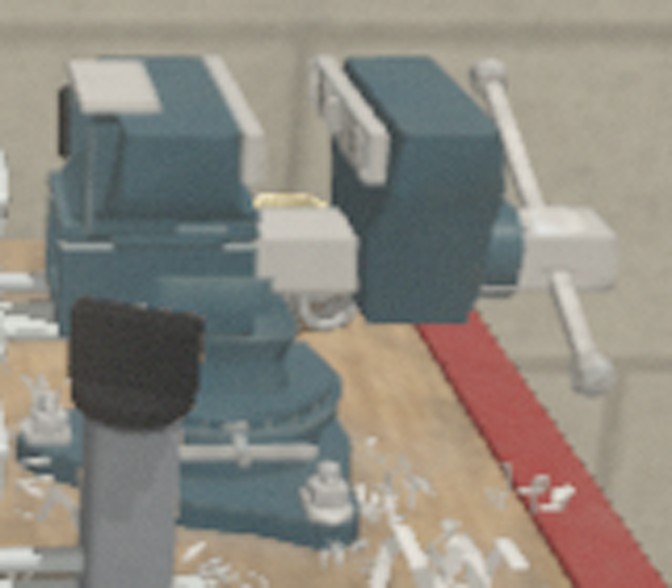

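```bash
python3 -c "
from h import *
a=ld('scene0');b=ld('side0')
sc=lambda X,Y:(240+X/5,165+Y/4.6)
si=lambda X,Y:(270+X/4.2,170+Y/4.2)
def tri(p,q):
    o,r=ray(a,*sc(*p));O,s=ray(b,*si(*q))
    A=np.stack([r,-s],1);k=np.linalg.lstsq(A,O-o,rcond=None)[0]
    x,y=o+r*k[0],O+s*k[1];return np.round((x+y)/2),round(np.linalg.norm(x-y))
print('jaw1 near',tri((178,155),(262,132)));print('jaw2 plate near',tri((278,188),(388,135)));print('nut',tri((220,488),(330,475)));print('pad',tri((160,113),(158,108)))
print('jaw2 outer near',tri((395,230),(497,133)))
print('hbar near',tri((450,500),(592,370)))
a2=a;f=lambda u,v,z:np.round(onz(a,u,v,z))
print('lid scene top edge', [f(95,72,z) for z in(200,300,400)], [np.round(onz(b,203,64,z)) for z in(200,300,400)])
o,r=ray(a,90,72);O,s=ray(b,200,66)
print(r,s)
print('box front top corner',f(227,315,100))
"
```

```text
jaw1 near (array([479., -90., 178.]), 1)
jaw2 plate near (array([428., -89., 178.]), 4)
nut (array([442., -81.,  29.]), 5)
pad (array([ 516., -120.,  177.]), 1)
jaw2 outer near (array([381., -98., 174.]), 1)
hbar near (array([336., -81.,  76.]), 4)
lid scene top edge [array([2988., -851.,  200.]), array([1897., -383.,  300.]), array([807.,  85., 400.])] [array([  950., -3563.,   200.]), array([  818., -1808.,   300.]), array([687., -52., 400.])]
[ 1.05685689 -0.44016774 -0.09625411] [ 0.08466756 -1.03936224 -0.06347889]
box front top corner [367. 136. 100.]
```

Request:
jog_arm:
  series:
    - [[18,-34,0],[0,0,0],1]
    - [[38,-68,0],[0,0,0],1]
    - [[58,-104,0],[0,0,0],1]
    - [[78,-140,0],[0,0,0],1]
    - [[98,-176,0],[0,0,0],1]

```text
time_s: 0.57
ee_pos: [326.9, 349.8, 403.8]
ee_rot: [-180.0, 0.1, 66.6]
force: [0.0, 0.3, 1.0]
gripper_width: 91.3
```

Request:
jog_arm:
  series:
    - [[20,-36,0],[0,0,0],1]
    - [[40,-72,0],[0,0,0],1]
    - [[60,-108,0],[0,0,0],1]
    - [[80,-144,0],[0,0,0],1]
    - [[100,-180,0],[0,0,0],1]

```text
time_s: 0.98
ee_pos: [427.2, 167.8, 403.9]
ee_rot: [180.0, 0.1, 66.6]
force: [1.5, 0.3, 0.1]
gripper_width: 91.4
```

Request:
jog_arm:
  series:
    - [[20,-28,0],[0,0,0],1]
    - [[40,-56,0],[0,0,0],1]
    - [[60,-84,0],[0,0,0],1]
    - [[75,-112,0],[0,0,0],1]
    - [[85,-130,0],[0,0,0],1]

```text
time_s: 1.4
ee_pos: [513.4, 35.3, 403.6]
ee_rot: [180.0, 0.1, 66.5]
force: [0.0, 0.6, 0.4]
gripper_width: 91.2
```

```bash
python3 -c "
from h import *
f=grab('wrist','w1'); d=ld('w1')
print(telemetry.state()['ee_pos'],proj(d,[532,-19,133]),-d['R'].T@d['t'],d['R'][2])"
```

```text
[514.55384421  33.60052658 403.42999317] [205.52204175 240.86335275] [445.11277012  64.00177561 382.63523794] [ 0.240142   -0.10710139 -0.96481144]
```

View pics/w1.png

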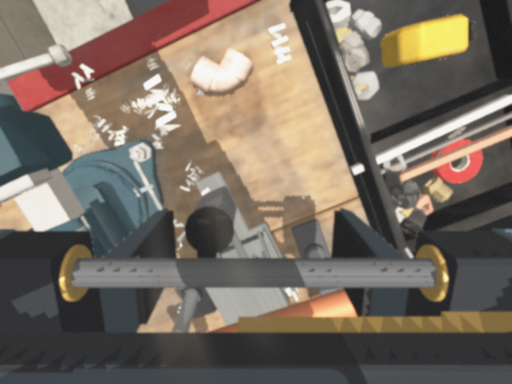

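Request:
jog_arm:
  series:
    - [[18,-14,0],[0,0,0],1]
    - [[36,-28,0],[0,0,0],1]
    - [[54,-42,0],[0,0,0],1]
    - [[60,-50,0],[0,0,0],1]
    - [[60,-50,0],[0,0,0],1]

```text
time_s: 1.87
ee_pos: [575.4, -17.3, 402.7]
ee_rot: [179.9, 0.3, 66.4]
force: [0.4, -0.4, 0.5]
gripper_width: 91.1
```

```bash
python3 -c "
from h import *
f=grab('wrist','w2'); d=ld('w2')
print(telemetry.state()['ee_pos'],proj(d,[532,-19,133]))"
```

```text
[574.43877068 -16.52685951 402.83988955] [232.04707524 149.61788521]
```

View pics/w2.png

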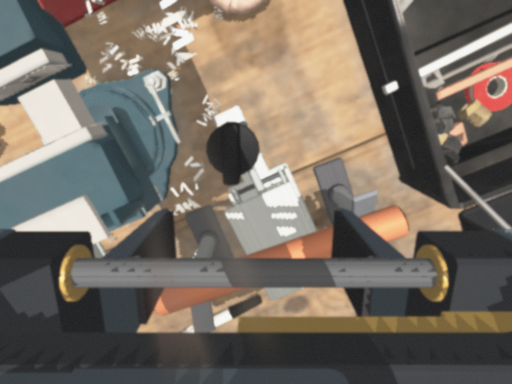

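```bash
python3 -c "
from h import *
p=ld('w2')['px'][95:220,180:320].astype(float); p=255*(p/255)**.45
cv2.imwrite('pics/w2c.png',cv2.resize(p[:,:,::-1].astype(np.uint8),None,fx=4.6,fy=4.6,interpolation=cv2.INTER_CUBIC))"
```

```text
(no output)
```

View pics/w2c.png

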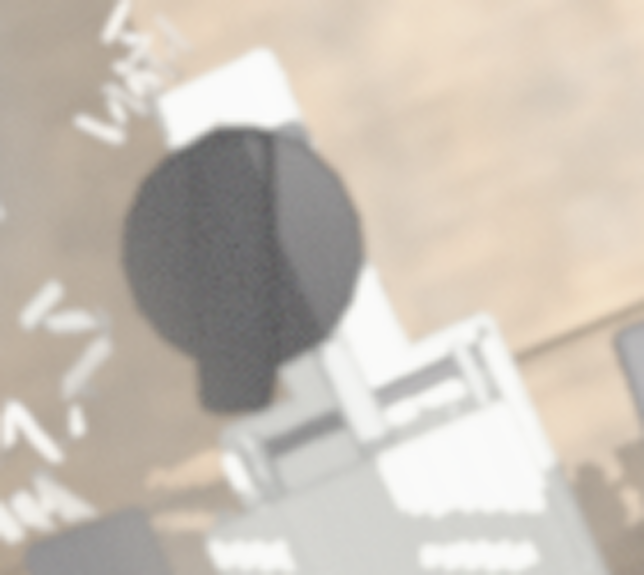

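```bash
python3 -c "
from h import *
d=ld('w2');c=lambda X,Y:(180+X/4.6-.4,95+Y/4.6-.4)
q=lambda X,Y,z=133:onz(d,*c(X,Y),z)[:2].round(1)
for e in ((275,405),(270,140),(203,405),(194,160),(238,410)): print(e,q(*e))
print('fl',q(243,247,103),q(123,247,103),q(362,247,103))
v=q(272,405)-q(270,140);v/=np.linalg.norm(v);u=q(203,405)-q(194,160);u/=np.linalg.norm(u)
print(np.degrees(np.arctan2([v[1],u[1]],[v[0],u[0]])),q(238,410)-25*v)
print('plat front',[q(*e,93) for e in((505,400),(205,530))])
"
```

```text
(275, 405) [558.7 -24.7]
(270, 140) [516.7  -6.7]
(203, 405) [553.6 -36.3]
(194, 160) [514.6 -19.8]
(238, 410) [556.9 -31. ]
fl [534.1 -21.9] [524.9 -43. ] [543.2  -1. ]
[-23.87340187 -22.93210044] [534.03895166 -20.88207191]
plat front [array([584.7,  12.9]), array([585.7, -55. ])]
```

Request:
jog_arm:
  series:
    - [[-15,-2,0],[0,0,0],0.5]
    - [[-30,-3,0],[0,0,0],0.5]
    - [[-40,-4,-5],[0,0,0],0.5]
    - [[-40,-4,-15],[0,0,0],0.5]
    - [[-40,-4,-20],[0,0,0],0.5]

```text
time_s: 2.33
ee_pos: [533.2, -19.7, 382.0]
ee_rot: [-180.0, 0.2, 66.4]
force: [0.0, -0.1, -0.8]
gripper_width: 60.5
```

```bash
python3 -c "
from h import *
grab('scene','s3');grab('side','d3')
s=telemetry.state();print(s['ee_pos'],s['gripper_width'])
a=ld('s3')['px'][60:290,130:330];b=ld('d3')['px'][90:320,200:400]
cv2.imwrite('pics/c3.png',cv2.resize(np.hstack([a,b])[:,:,::-1],None,fx=2,fy=2,interpolation=cv2.INTER_CUBIC))"
```

```text
[534.10464992 -19.93575375 381.64790613] 52.7912242108915
```

View pics/c3.png

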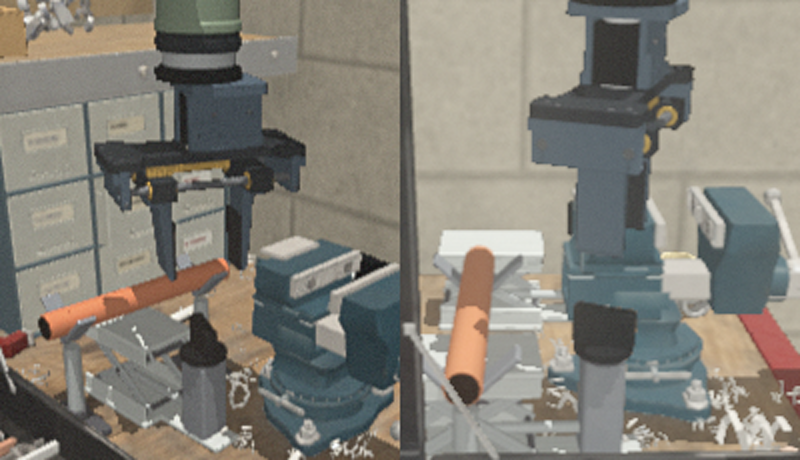

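Request:
jog_arm:
  series:
    - [[0,-1,-18],[0,0,0],0.5]
    - [[0,-1,-36],[0,0,0],0.5]
    - [[0,-1,-54],[0,0,0],0.5]
    - [[0,-1,-70],[0,0,0],0.5]
    - [[0,-1,-78],[0,0,0],0.5]

```text
time_s: 2.85
ee_pos: [534.1, -20.6, 301.6]
ee_rot: [-179.8, 0.3, 66.4]
force: [-0.6, 0.2, -0.3]
gripper_width: 45.2
```

Request:
jog_arm:
  series:
    - [[0,0,0],[0,0,0],0]
    - [[0,0,0],[0,0,0],0]
    - [[0,0,0],[0,0,0],0]
    - [[0,0,0],[0,0,0],0]
    - [[0,0,0],[0,0,0],0]
  squeeze: 32

```text
time_s: 3.27
ee_pos: [534.4, -20.6, 302.5]
ee_rot: [-179.9, 0.3, 66.5]
force: [-0.7, 0.4, 1.1]
gripper_width: 15.0
```

```bash
python3 -c "
from h import *
grab('scene','s4');grab('side','d4')
s=telemetry.state();print(s['ee_pos'],s['ee_rot'],s['gripper_width'],s['force'],s['torque'],s['qpos'])
a=ld('s4')['px'][110:290,130:330];b=ld('d4')['px'][140:320,200:400]
cv2.imwrite('pics/c4.png',cv2.resize(np.hstack([a,b])[:,:,::-1],None,fx=2,fy=2,interpolation=cv2.INTER_CUBIC))"
```

```text
[534.44741851 -20.51209463 302.56358073] [-179.86194934    0.2418233    66.41858303] 13.705369494878513 [0.34853654 1.42172868 1.71505706] [ 0.25671449 -0.07701547 -0.11038868] [ -3.38141759  19.78934553 103.46304088  -0.21386179  56.96085766
 -69.68277559]
```

View pics/c4.png

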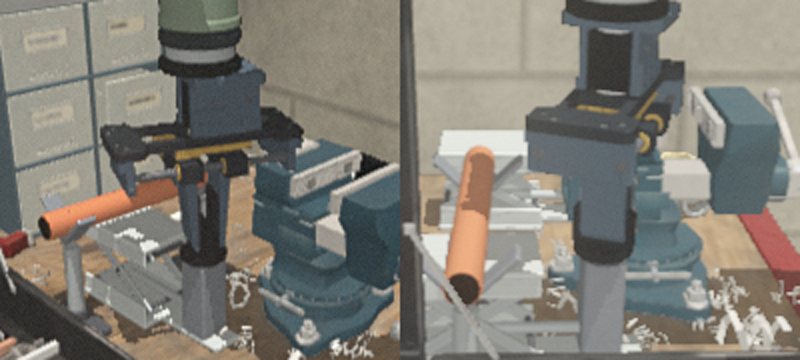

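Request:
jog_arm:
  series:
    - [[0,0,0],[0,0,-0.1],0]
    - [[0,0,0],[0,0,-0.2],0]
    - [[0,0,0],[0,0,-0.3],0]
    - [[0,0,0],[0,0,-0.4],0]
    - [[0,0,0],[0,0,-0.4],0]

```text
time_s: 3.78
ee_pos: [534.8, -20.3, 302.6]
ee_rot: [-179.9, 0.2, 43.4]
force: [2.4, 1.8, -3.4]
gripper_width: 14.3
```

```bash
cat > look.py <<'E'
import sys
from h import *
n=sys.argv[1]
grab('scene','s'+n);grab('side','d'+n)
s=telemetry.state();print(s['time_s'],s['ee_pos'].round(1),s['ee_rot'].round(2),s['gripper_width'],s['force'].round(2),s['torque'].round(3))
a=ld('s'+n)['px'][180:280,145:245];b=ld('d'+n)['px'][200:300,205:305]
cv2.imwrite('pics/c%s.png'%n,cv2.resize(np.hstack([a,b])[:,:,::-1],None,fx=4,fy=4,interpolation=cv2.INTER_CUBIC))
# pipe pixel shift vs before: orange mask stats + phase-correlation
def om(d): 
    h=cv2.cvtColor(d,cv2.COLOR_RGB2HSV); return ((h[...,0]<16)&(h[...,1]>110)&(h[...,2]>90))
for c,r in(('s',(180,260,148,205)),('d',(205,292,222,250))):
    out=[]
    for k in('4',n):
        m=om(ld(c+k)['px'][r[0]:r[1],r[2]:r[3]]); ys,xs=np.nonzero(m); out.append((xs.mean().round(2),ys.mean().round(2),m.sum()))
    print(c,out)
E
python3 look.py 5
```

```text
3.8833 [534.8 -20.3 302.6] [-1.7989e+02  1.5000e-01  4.3610e+01] 13.819246324788224 [ 2.68  1.73 -3.61] [ 0.386 -0.517 -0.113]
s [(np.float64(29.92), np.float64(34.2), np.int64(582)), (np.float64(30.67), np.float64(33.98), np.int64(618))]
d [(np.float64(12.46), np.float64(47.42), np.int64(869)), (np.float64(12.65), np.float64(46.18), np.int64(898))]
```

View pics/c5.png

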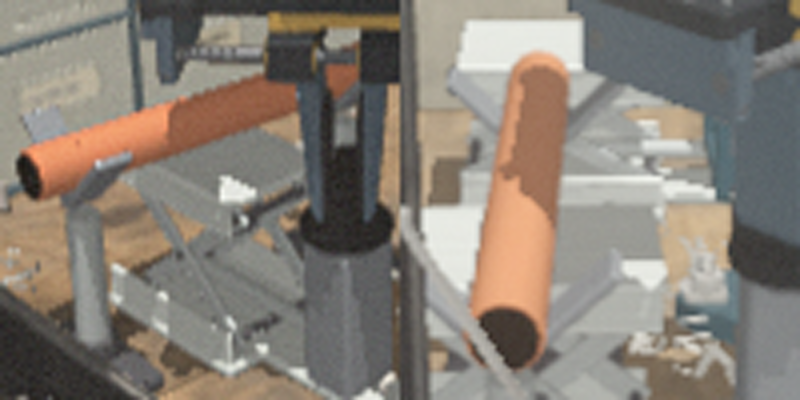

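```bash
cat > tr.py <<'E'
from h import *
def tri(a,b,p,q):
    o,r=ray(a,*p);O,s=ray(b,*q)
    A=np.stack([r,-s],1);k=np.linalg.lstsq(A,O-o,rcond=None)[0]
    x,y=o+r*k[0],O+s*k[1];return np.round((x+y)/2,1),round(np.linalg.norm(x-y),1)
def tmpl(c,n,r,ref='4'):
    A=cv2.cvtColor(ld(c+ref)['px'],cv2.COLOR_RGB2GRAY);B=cv2.cvtColor(ld(c+n)['px'],cv2.COLOR_RGB2GRAY)
    y0,y1,x0,x1=r; f=8
    T=cv2.resize(A[y0:y1,x0:x1],None,fx=f,fy=f,interpolation=cv2.INTER_CUBIC)
    S=cv2.resize(B[y0-8:y1+8,x0-8:x1+8],None,fx=f,fy=f,interpolation=cv2.INTER_CUBIC)
    _,v,_,l=cv2.minMaxLoc(cv2.matchTemplate(S,T,cv2.TM_CCOEFF_NORMED)); return (l[0]/f-8,l[1]/f-8,round(v,3))
E
python3 -c "
from tr import *
a,b=ld('scene0'),ld('side0')
print(tri(a,b,(203,236.1),(271.3,276.5)))
a,b=ld('s5'),ld('d5')
print(tri(a,b,(145+236/4,180+207/4),(205+262/4,200+262/4)))
print('scene end',tmpl('s','5',(213,232,147,175)),'side end',tmpl('d','5',(272,294,220,245)))
print('static', tmpl('s','5',(232,270,160,176)))
for dz in (0,5,10): print(dz,proj(ld('s4'),[646,87,125+dz]),proj(ld('d4'),[646,87,125+dz]))
for n in '45':
  for c,r in(('s',(225,255,165,215)),('d',(245,290,245,275))):
    pass
a=np.hstack([np.vstack([ld('s'+n)['px'][205:260,165:220],ld('d'+n)['px'][240:295,222:277]]) for n in '45'])
cv2.imwrite('pics/cmp5.png',cv2.resize(a[:,:,::-1],None,fx=5.4,fy=5.4,interpolation=cv2.INTER_CUBIC))
"
```

```text
(array([586.1,   9.2,  90.9]), np.float64(0.2))
(array([586.4,   4.7, 103.3]), np.float64(7.2))
scene end (0.0, 0.0, 0.997) side end (0.0, 0.0, 0.955)
static (0.0, 0.0, 0.996)
0 [151.91824135 224.02764258] [231.13464288 283.10340351]
5 [151.66813494 221.77154526] [231.11066624 279.80629872]
10 [151.41669225 219.50339393] [231.08656197 276.49164223]
```

View pics/cmp5.png

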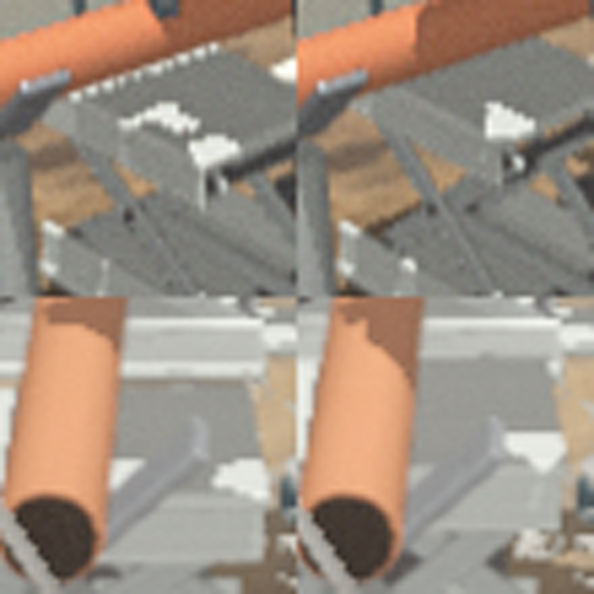

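Request:
jog_arm:
  series:
    - [[0,0,0],[0,0,-0.1],0]
    - [[0,0,0],[0,0,-0.2],0]
    - [[0,0,0],[0,0,-0.3],0]
    - [[0,0,0],[0,0,-0.3],0]
    - [[0,0,0],[0,0,-0.3],0]

```text
time_s: 4.3
ee_pos: [535.1, -20.2, 302.6]
ee_rot: [-179.9, 0.1, 26.6]
force: [2.9, 1.3, -4.1]
gripper_width: 13.8
```

```bash
cat > chk.py <<'E'
import sys
from tr import *
n=sys.argv[1]
grab('scene','s'+n);grab('side','d'+n)
s=telemetry.state();print(s['time_s'],s['ee_pos'].round(1),s['ee_rot'].round(2),s['gripper_width'],s['force'].round(2),s['torque'].round(3))
print('scene end',tmpl('s',n,(213,232,147,175)),'side end',tmpl('d',n,(272,294,220,245)))
print('side far end',tmpl('d',n,(208,222,228,252)))
a=np.hstack([np.vstack([ld('s'+m)['px'][205:260,165:220],ld('d'+m)['px'][240:295,222:277]]) for m in ('5',n)])
cv2.imwrite('pics/cmp%s.png'%n,cv2.resize(a[:,:,::-1],None,fx=5.4,fy=5.4,interpolation=cv2.INTER_CUBIC))
E
python3 chk.py 6
```

```text
4.4 [535.1 -20.2 302.6] [-1.7989e+02  8.0000e-02  2.6570e+01] 14.066784979847801 [ 4.39  1.6  -4.08] [ 0.482 -0.682  0.104]
scene end (0.0, -0.25, 0.99) side end (-0.125, -0.375, 0.9)
side far end (-1.875, 0.75, 0.794)
```

View pics/cmp6.png

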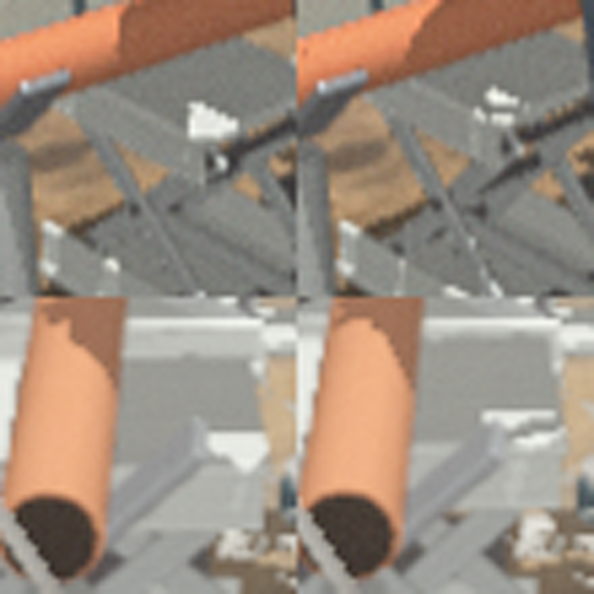

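Request:
jog_arm:
  series:
    - [[0,0,0],[0,0,-0.02],0]
    - [[0,0,0],[0,0,-0.04],0]
    - [[0,0,0],[0,0,-0.05],0]
    - [[0,0,0],[0,0,-0.05],0]
    - [[0,0,0],[0,0,-0.05],0]

```text
time_s: 4.82
ee_pos: [535.1, -20.2, 302.6]
ee_rot: [-179.9, 0.1, 23.7]
force: [3.8, 1.5, -4.5]
gripper_width: 14.0
```

```bash
python3 chk.py 7; python3 -c "
from tr import *
# vertical gray profile of the pipe near end
for n in '4567':
  g=ld('d'+n)['px'].astype(int)
  print(n,g[268:282,232,0], g[286:296,236,0]); h=ld('s'+n)['px'].astype(int); print('  s',h[208:236,160,0],)
"
```

```text
4.9167 [535.1 -20.2 302.6] [-1.7989e+02  7.0000e-02  2.3700e+01] 13.9132928466309 [ 2.91  1.5  -4.46] [ 0.39  -0.635  0.076]
scene end (0.0, -0.5, 0.981) side end (-0.375, -1.0, 0.884)
side far end (-1.5, 0.375, 0.795)
4 [239 238 237 237 236 237 237 238 195 105  71  70  68  69] [ 66  68  68  67  88 120 130 131 133 135]
  s [156 158 159 159 153 159 232 242 244 240 237 237 231 221 210 192 180 157
 146 131 117 106 125 125 157 176 170 171]
5 [240 241 240 240 239 238 238 239 197 108  65  69  66  69] [ 68  68  65  66  92 122 134 134 137 137]
  s [154 158 159 157 147 159 231 243 242 243 238 234 229 222 203 191 174 166
 137 135 114 106 121 127 154 169 174 175]
6 [241 240 240 240 239 240 241 229 163  77  71  72  68  67] [ 71  64  65  69 103 146 144 135 136 137]
  s [159 160 160 154 160 177 231 243 243 241 237 234 228 220 205 185 170 156
 135 136 112 108 124 128 155 173 176 175]
7 [241 240 239 238 240 239 235 175  82  72  73  71  69  68] [ 67  69  66  92 141 143 136 135 136 138]
  s [156 157 160 156 159 230 243 243 242 239 236 229 221 211 197 179 166 148
 137 112 106 113 121 125 153 172 173 174]
```

View pics/cmp7.png

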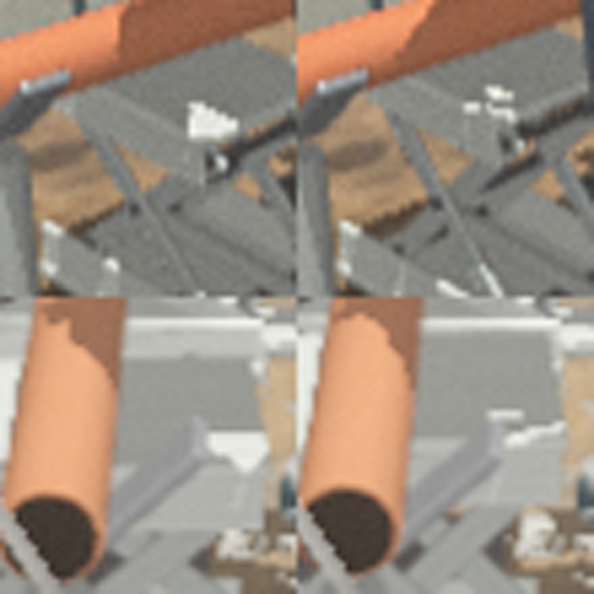

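Request:
jog_arm:
  series:
    - [[0,0,0],[0,0,0],0.35]
    - [[0,0,0],[0,0,0],0.35]
    - [[0,0,0],[0,0,0],0.35]
    - [[0,0,0],[0,0,0],0.35]
    - [[0,0,0],[0,0,0],0.35]

```text
time_s: 5.33
ee_pos: [534.9, -20.3, 302.7]
ee_rot: [-179.9, 0.1, 23.7]
force: [-0.5, -0.4, 0.9]
gripper_width: 31.7
```

Request:
jog_arm:
  series:
    - [[0,0,15],[0,0,0],0.35]
    - [[0,0,35],[0,0,0],0.35]
    - [[0,0,60],[0,0,0],0.35]
    - [[0,0,90],[0,0,0],0.35]
    - [[0,0,110],[0,0,0],0.35]

```text
time_s: 5.75
ee_pos: [534.9, -20.4, 415.3]
ee_rot: [-180.0, -0.0, 23.7]
force: [0.3, -0.1, -0.4]
gripper_width: 32.1
```

Request:
jog_arm:
  series:
    - [[-10,0,0],[0,0,0],0.35]
    - [[-30,0,0],[0,0,0],0.35]
    - [[-50,0,0],[0,0,0],0.35]
    - [[-60,0,0],[0,0,0],0.35]
    - [[-60,0,0],[0,0,0],0.35]

```text
time_s: 6.17
ee_pos: [472.6, -20.4, 414.8]
ee_rot: [-179.9, 0.1, 23.7]
force: [-0.1, 0.1, -0.5]
gripper_width: 31.9
```

```bash
python3 chk.py 8; python3 -c "
from tr import *
a=ld('s8')['px'][120:290,130:330];b=ld('d8')['px'][150:320,200:400]
cv2.imwrite('pics/c8.png',cv2.resize(np.hstack([a,b])[:,:,::-1],None,fx=2,fy=2,interpolation=cv2.INTER_CUBIC))
for c,z,r in(('d','0',(208,222,228,252)),('d','0',(272,294,220,245)),('s','0',(213,232,147,175)),('s','0',(188,200,232,248))):
  import tr
  import shutil
  shutil.copy('pics/side0.npz','pics/d0.npz');shutil.copy('pics/scene0.npz','pics/s0.npz')
  print(c,r,tmpl(c,'8',r,'0'))
"
```

```text
6.2667 [474.9 -20.4 415.2] [-1.7999e+02 -5.0000e-02  2.3690e+01] 31.753579720659474 [0.9  0.9  0.17] [ 0.002 -0.019 -0.057]
scene end (0.0, -0.5, 0.981) side end (-0.5, -1.125, 0.879)
side far end (0.0, -1.125, 0.878)
d (208, 222, 228, 252) (0.0, -0.5, 0.98)
d (272, 294, 220, 245) (-0.5, -1.125, 0.869)
s (213, 232, 147, 175) (0.125, -0.375, 0.981)
s (188, 200, 232, 248) (-0.25, -0.625, 0.812)
```

View pics/c8.png

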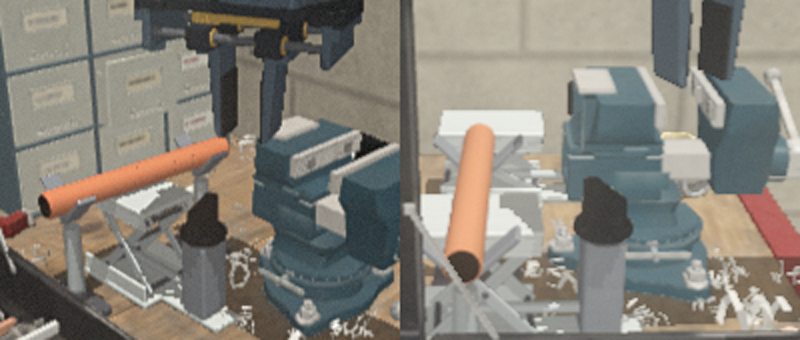

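Request:
jog_arm:
  series:
    - [[0,0,10],[0,0,0],0.35]
    - [[0,0,10],[0,0,0],0.35]
    - [[0,0,10],[0,0,0],0.35]
    - [[0,0,10],[0,0,0],0.35]
    - [[0,0,10],[0,0,0],0.35]

```text
time_s: 6.68
ee_pos: [475.2, -20.4, 425.0]
ee_rot: [-180.0, -0.0, 23.7]
force: [-0.2, 0.3, 0.0]
gripper_width: 32.0
```

```bash
python3 chk.py 9; python3 -c "
from tr import *
for r in ((208,222,228,252),(272,294,220,245)): print(tmpl('d','9',r,'8'))
env.job_done()"
```

```text
6.7833 [475.1 -20.4 424.9] [-1.7997e+02 -2.0000e-02  2.3690e+01] 31.965822883789187 [-0.41 -0.38 -0.35] [-0.011  0.028  0.025]
scene end (0.0, -0.5, 0.981) side end (-0.5, -1.125, 0.88)
side far end (0.0, -1.125, 0.878)
(0.0, 0.0, 0.999)
(0.0, 0.0, 0.999)
the job is handed in; nothing more can be done
```

The jack's platform now bears against the pipe from below, the knob is released, and I handed the job in at about 6.8 s of the 42 s allowed.

- **Turn:** I gripped the knob bar and turned it clockwise about 0.75 rad in total. I watched the pipe in both fixed cameras and stopped once it had visibly started to rise.
- **Pipe:** Its image moved up about 1.1 px at the near end in the side view, which I put at 1.5 mm of lift. It is still in both V-heads and did not move between two checks half a second apart after release.
- **Robot and spare jack:** The gripper is clear, with the force reading near zero. I did not touch the spare jack.
- **Checks that disagreed:** The other readings of the pipe's rise were smaller, 0.4 to 0.6 px at the far end and in the scene view, against 1.1 px in the side view. That makes the lift roughly 1 to 1.7 mm, and all the readings are well under the 1 cm limit. While the gripper was in the way, shadows made the far-end match unreliable, so I ignored it until the arm had moved off.

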